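# Fill the cap feeder and fit the guide rod

## Robot

A 6-joint arm with a two-finger parallel gripper is mounted at the origin on the work surface. World frame = base frame: x ahead of the robot, y to its left, z up, the work surface at z = 0. Lengths are in m, angles in degrees, forces in N, time in s.
With the tool pointing down it reaches from about 0.375 to 0.9 m from the base axis. Payload 3.1 kg.
Tool frame: the origin (TCP) lies at the centre of the arm's flange, where the gripper is bolted on; the fingertips stand 182 mm ahead of it and the grasp point (between the pads) lies 164 mm ahead of it; x points along the fingers, z is the direction in which the jaws open and shut, and the axes are right-handed (so a half turn about x gives the same grasp; the last joint's range is limited). The gripper opens to 87 mm and grips with 3 to 60 N. Pads are 19 mm wide; open, the fingers measure 117 mm over their backs; the gripper's body (75 mm by 190 mm) begins 51 mm behind the grasp point.
Start: joints at [-76.175, 30.224, 82.088, -0, 67.689, -10.227], TCP at [0.255, -0.571, 0.405] pointing down, gripper open.
Joint ranges: [-176.69, 176.69], [-43.24, 126.21], [12.49, 139.97], [-82, 262], [0, 151.66], [-163.58, 163.58]. Speed limits (degrees/s): [159.86, 159.86, 180, 180, 180, 180].

## Interface

Orientations are given as a 3x3 rotation matrix whose columns are the frame's x, y, z axes.
In Python, from rig import bot gives the robot as it stands.
- The arm moves only by the shell command python3 -m crank 'ROWS' [OPENING]. ROWS is JSON, a list of rows, each an object with "offset": the shift along the tool's x, y, z in m, a list of three; "spin": the turn about the tool's x in rad. A call has 1 to 12 rows; each row shifts and turns the commanded pose from where the row before left it, along the tool's axes as they then stand; what a row does not reach is not made up. A row lasts 1/10 s, in which the tool goes at most 50 mm and 8.59 degrees, less where a joint would pass 70% of its speed; a pose out of reach is approached as far as the arm can. A call is refused whole if a number of a shift passes 0.05 or a number of a turn 0.15, either way. A call with a gripper value outside its range is refused whole. OPENING is the finger opening in m, from 0 to 0.087, set as the call begins (- or left out, the last holds). The fingers move at their own pace and stop on an object; the grip force is fixed at half the most. Time passes only in rows, so rows that do not move let the fingers close. It gives the time, the measured TCP pose, the force and the opening at its end, in the units of the state.
- bot.read_state(): the state, without advancing time (a new reading comes with each control period).
- bot.capture(name): name is "scene" or "top" or "wrist"; returns a dict with "pixels" (420x560x3 uint8, blue, green, red), "depth" (420x560 float32, m along the optical axis (not along the pixel's ray), 0 where there is no reading), "K" (3x3 intrinsics, pixels), "world_to_cam" (4x4, takes a point from world to camera coordinates). Camera axes: x right, y up, looking along -z (the intrinsics and any distortion apply to the point x, -y, -z); pixel columns grow to the right and rows downward; lengths in m; the calibration is good to about 2 mm. The wrist camera is an equidistant fisheye: a pixel r from the principal point sees the ray r / f radians off the axis. A picture is of the moment at which its call begins.
- bot.hand_in(): hands the job in, once; it reports no verdict.
Trained networks look in a picture, given as the dict that the camera call returned (one of the last four; its "shot" number tells which), for a name from the list of things; names that differ only in an ending like _2 or _b are one class to them, and where a whole thing is asked for, a point or a joint stands for the part that bears it (a point fixed in the world has none). Each returns a list of dicts, best first, with "p" (0 to 1); they miss things now and then, are a little off and sometimes report something else, mostly with a low value. They report only what shows in the picture. A call takes as long as a camera call. They do not tell look-alikes from the thing itself.
- bot.regions_of(label, picture): "region" (420x560 bool, what is visible of it) and "extent" ([centre column, centre row, width, height] in pixels, round what is visible of it).
The state is a dict: "time_s": time; "joint_positions": joint angles; "qvel": joint speeds; "tau": joint torques, N m; "position": TCP position; "tcp_rot": TCP orientation; "force": force on the tool from outside, world axes, zero at the start; "moment": the same for the moment, N m; "opening": opening from 0.0 (shut) to 1.0 (fully open).
Only numpy, scipy, OpenCV 4.12 (cv2) and the standard library are available. Lean on these libraries where they do the work, as an engineer would, in place of code of your own. Each camera call takes 0.05 s, during which the arm holds its last target.

## Task

Set up the capping station: lift the bar of the blue tray so that it tips all four white caps into the feeder's hopper, then take the steel rod with the blue knob and thread it from above through the upper and then the lower brass bushing of the green bracket. Finish while still holding the rod, upright and still, with its tip sticking out about 2 cm below the lower bushing and clear of the bench, so that a colleague can clamp it. Leave the jars and the short rod with the red knob where they are.

Things in the scene. Friction and masses are not known exactly. Their poses are not given: they have to be found in the camera images.
- feeder: fixed cap feeder, 310 x 190 mm foot. Origin on the bench under the tray's hinge line; z up; +x points from the tray to the hopper, y along the hinge. The white open hopper spans x 5..161 mm, y -85..85 mm inside, floor 36 mm up, near wall 118 mm high, side walls 140 mm, far wall 190 mm. The tray lies level on the -x side, x -133..0
- tray (a joint): tilt of the blue tipping tray about its hinge, rad: 0 level (start), grows as its bar is lifted, stop at 1.75. It stays where it is left (friction about 0.4 N m; lifting takes about 5 N at the bar). The caps have slid out by about 1.2
- tray_hinge (a point): centre of the tray's hinge line, 125 mm above the bench (axis along the feeder's y)
- tray_bar (a point): middle of the tray's steel lifting bar: 12 mm round, about 100 mm free length along the feeder's y, held at its ends; 46 mm of free space between it and the tray's end wall. Moves with the tray: level it lies 185 mm towards -x from the hinge line and 20 mm above it. Can be taken from above, and turns in the fingers as it rises
- cap0_center (a point): centre of a white jar cap, 38 mm across, 16 mm high; starts on the tray (tray floor 4 mm thick, walls 35 mm high, open at the hinge side)
- cap1_center (a point): centre of a white jar cap, 38 mm across, 16 mm high; starts on the tray (tray floor 4 mm thick, walls 35 mm high, open at the hinge side)
- cap2_center (a point): centre of a white jar cap, 38 mm across, 16 mm high; starts on the tray (tray floor 4 mm thick, walls 35 mm high, open at the hinge side)
- cap3_center (a point): centre of a white jar cap, 38 mm across, 16 mm high; starts on the tray (tray floor 4 mm thick, walls 35 mm high, open at the hinge side)
- stand: fixed white rod stand, 130 x 50 x 60 mm, origin under its centre; two sockets, 35 mm either side of its centre along its own x, 13.5 mm wide, 50 mm deep
- rod: guide rod of steel, 12 mm thick, 185 mm long with its knob, about 0.16 kg; origin at the centre of its lower tip, z up along the rod. The tip is chamfered. The upper 40 mm (145 to 185 mm from the tip) is a square blue knob, 22 x 22 mm, its flat sides facing the rod's x and y (at the start parallel to the stand's sides). Starts upright in one socket of the stand, its tip 10 mm above the bench
- rod_knob (a point): centre of the rod's blue knob, on the rod's axis, 165 mm above the tip: where to grip
- spare: another rod, same form but 30 mm shorter (155 mm) and with a red knob, upright in the other socket; to be left alone; origin at its tip
- bracket: fixed green bracket 150 mm high. Origin on the bench under the common vertical axis of two brass bushings; z up. Its column stands on the +x side, 73 to 97 mm from the axis; below the lower bushing there is only the bench
- upper_bush (a point): centre of the upper bushing's top mouth, 135 mm above the bench; bore 16 mm, bushing 20 mm long, its top 7 mm flared to 28 mm, 38 mm outside
- lower_bush (a point): centre of the lower bushing's top mouth, 70 mm above the bench, same form and axis; its underside is 50 mm above the bench
- jar0: amber jar, 56 mm across, about 80 mm high, a bystander; origin under its centre
- jar1: amber jar, 56 mm across, about 80 mm high, a bystander; origin under its centre
- jar2: amber jar, 56 mm across, about 80 mm high, a bystander; origin under its centre
- jar3: amber jar, 56 mm across, about 80 mm high, a bystander; origin under its centre
- jar4: amber jar, 56 mm across, about 80 mm high, a bystander; origin under its centre
There are look-alikes about, which are no part of the job. Leave any black or purple look-alike of the part that bears cap3_center alone.

How it is judged:
By the outcome, as a careful person would: the job done as asked, in the order asked, and still so for the second after the job is handed in, while the arm keeps its last pose, push and grip.
It also fails if it takes over 64 s, if anything falls off the work surface, if the arm or the gripper's body presses on something with over 40 N, if the wrist force passes 120 N, or if a joint passes its speed limit or range.

## Working session

There is one attempt and no reset: what is moved stays moved. The work goes in short steps, Python scripts to look and compute and a shell command to move; the robot and the scene stay as the last step left them, time stands still between calls to the robot, and variables do not carry over. Pictures are saved under pics/ and viewed, and the job is handed in when it is done.

```bash
ls; mkdir -p pics
cat > h.py <<'E'
import numpy as np,cv2,pickle
from rig import bot
def snap(n,fn):
    d=bot.capture(n); cv2.imwrite('pics/'+fn,d['pixels']); pickle.dump({k:v for k,v in d.items()},open('pics/'+fn+'.pkl','wb')); return d
def p2w(d,u,v,z=None):
    K=d['K'];uv=np.array([(u-K[0,2])/K[0,0],(v-K[1,2])/K[1,1]])
    z=d['depth'][int(v),int(u)] if z is None else z
    c=np.array([uv[0]*z,-uv[1]*z,-z,1]); return (np.linalg.inv(d['world_to_cam'])@c)[:3]
def ray(d,u,v,zw):
    a=p2w(d,u,v,0.1);b=p2w(d,u,v,1.0); t=(zw-a[2])/(b[2]-a[2]); return a+t*(b-a)
def cloud(d,mask=None):
    K=d['K'];v,u=np.nonzero((d['depth']>0)&(mask if mask is not None else True)); z=d['depth'][v,u]
    c=np.stack([(u-K[0,2])/K[0,0]*z,-(v-K[1,2])/K[1,1]*z,-z,np.ones_like(z)]); return (np.linalg.inv(d['world_to_cam'])@c)[:3].T
E
python3 - <<'E'
from h import *
for n in ['scene','top','wrist']:
    d=snap(n,n+'0.png'); print(n,d['K'].tolist(),[k for k in d],np.linalg.inv(d['world_to_cam'])[:3,3])
s=bot.read_state();print(s)
E
```

```text
pics
scene [[406.9444311799886, 0.0, 280.1965028143377], [0.0, 406.9444311799886, 203.24868844670894], [0.0, 0.0, 1.0]] ['pixels', 'depth', 'K', 'world_to_cam', 'shot'] [0.95382783 0.65790731 0.75167816]
top [[545.2062550633196, 0.0, 269.0145940811723], [0.0, 545.2062550633196, 210.08444099017896], [0.0, 0.0, 1.0]] ['pixels', 'depth', 'K', 'world_to_cam', 'shot'] [ 0.21784088 -0.03575715  1.56893943]
wrist [[325.19226210127806, 0.0, 276.8643452964039], [0.0, 325.19226210127806, 211.34856602696522], [0.0, 0.0, 1.0]] ['pixels', 'depth', 'K', 'world_to_cam', 'shot'] [ 0.31521034 -0.54340115  0.38406575]
{'time_s': 0.15, 'joint_positions': array([-7.61747129e+01,  3.02671426e+01,  8.21394969e+01,  6.14274478e-04,
        6.76905848e+01, -1.02279090e+01]), 'qvel': array([-0.00448767, -0.09260358, -0.18398513, -0.09585659,  0.04916452,
        0.03408565]), 'tau': array([-1.18647285e-04, -4.40430737e+01, -1.76842976e+01,  6.32364652e-02,
        5.52554615e-02, -8.98276858e-05]), 'position': array([ 0.25469852, -0.57046051,  0.40399191]), 'tcp_rot': array([[-3.95859898e-04,  9.13169155e-01,  4.07580591e-01],
       [ 1.65009480e-03,  4.07580665e-01, -9.13167717e-01],
       [-9.99998560e-01,  3.11060133e-04, -1.66816051e-03]]), 'force': array([-0.26989446, -0.2784756 , -0.18554996]), 'moment': array([ 0.00584071, -0.00246089, -0.00087204]), 'opening': 1.003585164058531}
```

View pics/scene0.png

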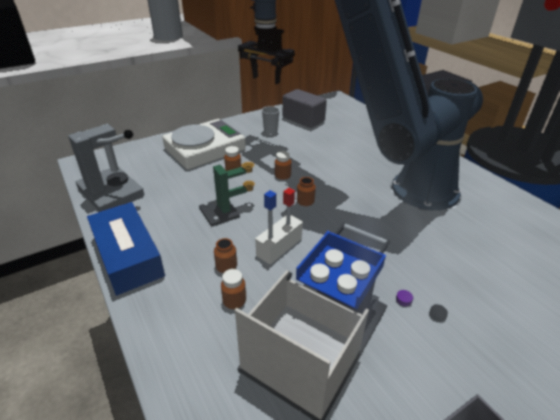

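View pics/top0.png

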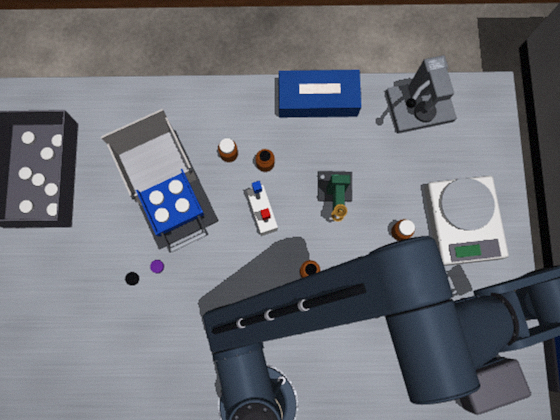

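View pics/wrist0.png

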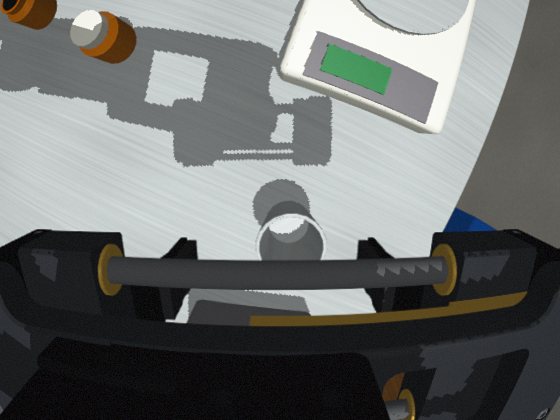

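Scene: the blue tray with 4 white caps is at top (170,205), its bar at (187,243), and the hopper at (150,155). Blue knob is at (257,187), red knob (spare) at (265,214), and the green bracket's bushings at (340,212). Look-alikes are the purple cap (157,266), the black cap (133,278) and the grey box with white caps at (37,170).

Run:
```python
from h import *
for n in ['top','scene']:
    d=snap(n,n+'1.png')
    for l in ['tray_bar','rod','spare','bracket','stand','feeder','upper_bush','lower_bush','rod_knob','cap0_center','tray','jar0']:
        try: r=bot.regions_of(l,d)
        except Exception as e: print(n,l,e); continue
        for q in r[:6]:
            m=q['region']; P=cloud(d,m)
            print(n,l,round(q['p'],2),np.round(q['extent'],1),m.sum(), np.round(np.median(P,0),3) if len(P) else '', np.round(P.max(0),3) if len(P) else '',np.round(P.min(0),3) if len(P) else '')
d=pickle.load(open('pics/top1.png.pkl','rb'));im=d['pixels']
c=cv2.resize(im[90:300,90:370],None,fx=2.8,fy=2.8,interpolation=cv2.INTER_CUBIC);cv2.imwrite('pics/crop1.png',c)
d=pickle.load(open('pics/scene1.png.pkl','rb'));im=d['pixels']
c=cv2.resize(im[140:330,190:410],None,fx=3,fy=3,interpolation=cv2.INTER_CUBIC);cv2.imwrite('pics/crop2.png',c)
```

```text
top tray_bar 0.62 [176.5 188.3  14.4   8.8] 157 [0.578 0.213 0.145] [0.597 0.235 0.151] [0.562 0.196 0.126]
top tray_bar 0.61 [172.  211.6  66.8  86.3] 2269 [0.521 0.221 0.131] [0.661 0.339 0.168] [ 0.402  0.126 -0.005]
top rod 0.5 [259.2 193.4  10.8  17.9] 132 [ 0.564 -0.006  0.191] [0.617 0.013 0.201] [ 0.554 -0.019 -0.004]
top spare 0.49 [264.9 215.2   9.1   9.8] 108 [ 0.497 -0.029  0.163] [ 0.534 -0.015  0.172] [ 0.488 -0.04   0.044]
top bracket 0.93 [334.6 196.8  36.1  49.3] 1320 [ 0.584 -0.223  0.062] [ 0.661 -0.181  0.155] [ 0.493 -0.286 -0.009]
top feeder 0.94 [163.1 183.6 117.6 140.1] 8022 [0.635 0.268 0.057] [0.839 0.407 0.197] [ 0.402  0.111 -0.007]
top upper_bush 0.74 [335.6 197.1  38.9  56.8] 1291 [ 0.584 -0.222  0.061] [ 0.664 -0.181  0.155] [ 0.493 -0.285 -0.005]
top upper_bush 0.33 [181.1 204.9  14.8  16.1] 175 [0.528 0.193 0.144] [0.553 0.212 0.154] [0.51  0.176 0.121]
top lower_bush 0.65 [335.1 195.9  33.2  47.7] 1366 [ 0.584 -0.223  0.059] [ 0.661 -0.179  0.155] [ 0.493 -0.286 -0.007]
top rod_knob 0.56 [257.4 189.9   6.4  17.9] 155 [ 0.565 -0.006  0.186] [0.632 0.0
[... 1828 characters left out ...]
.147] [0.503 0.176 0.127]
scene cap0_center 0.42 [341.8 266.1  93.1  87.5] 3398 [0.524 0.217 0.131] [0.628 0.32  0.162] [ 0.278  0.003 -0.004]
scene tray 0.8 [343.1 266.5  93.9  84.3] 3322 [0.525 0.219 0.131] [0.628 0.32  0.162] [ 0.296  0.017 -0.001]
scene jar0 0.9 [285.9 164.8  18.5  26.9] 422 [ 0.356 -0.287  0.05 ] [ 0.376 -0.273  0.083] [ 0.264 -0.386 -0.003]
scene jar0 0.8 [234.1 288.4  23.3  39.9] 861 [0.725 0.1   0.055] [0.784 0.248 0.192] [ 0.669 -0.002 -0.004]
scene jar0 0.69 [224.1 255.   25.2  37. ] 657 [ 0.694 -0.009  0.054] [0.715 0.005 0.078] [ 0.637 -0.123 -0.002]
scene jar0 0.68 [232.7 158.4  14.5  26.4] 312 [ 0.483 -0.399  0.054] [ 0.504 -0.385  0.084] [ 0.421 -0.493 -0.002]
```

View pics/crop1.png

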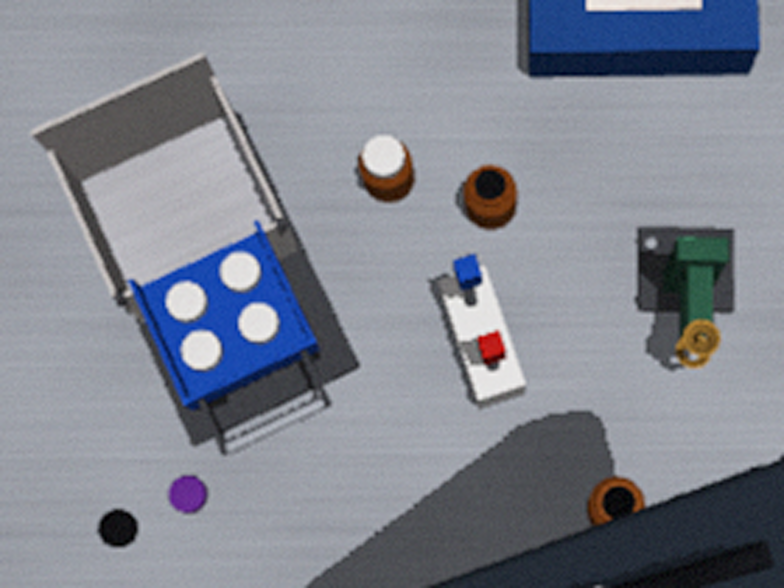

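View pics/crop2.png

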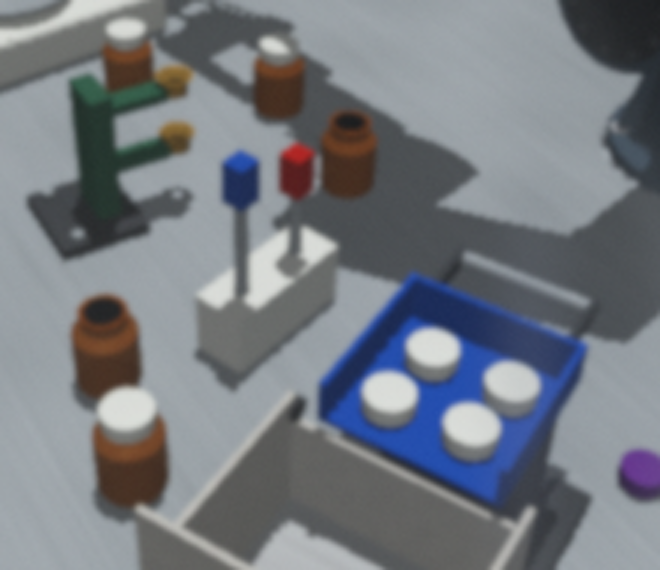

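Crop check: the target is the blue tray with four white caps and its bar at crop (277,425). The blue knob is at (467,270), next to the red one (490,347), and the bracket mouth is at (703,340). Now I'll fit precise positions.

Run:
```python
from h import *
d=pickle.load(open('pics/top1.png.pkl','rb'));ds=pickle.load(open('pics/scene1.png.pkl','rb'))
np.set_printoptions(suppress=True,precision=4)
def box(d,lo,hi):
    P=cloud(d); return P[np.all((P>lo)&(P<hi),1)]
for n,x in (('top',d),('scene',ds)):
    # bar
    P=box(x,[.37,.08,.12],[.46,.26,.2]); print(n,'bar area',len(P),P.min(0),P.max(0))
    # split
    if len(P)>5:
        c=P.mean(0);u,s,vt=np.linalg.svd((P-c)[:,:2]);print(c,s[:2],vt[0])
    # knob
    for nm,lo,hi in (('blue',[.54,-.04,.16],[.62,.04,.21]),('red',[.47,-.06,.13],[.535,0.01,.18]),('ub',[.45,-.27,.12],[.545,-.18,.16]),('lb',[.45,-.27,.055],[.545,-.18,.08]),('arm+col',[.545,-.27,.12],[.7,-.18,.16]),('col',[.56,-.27,.144],[.7,-.18,.16]),('stand',[.42,-.08,.05],[.65,.06,.066])):
        P=box(x,lo,hi)
        if len(P)>3:
            r=cv2.minAreaRect((P[:,:2]*1000).astype(np.float32)); print(n,nm,len(P),P.mean(0),P[:,2].max(),'rect',np.round(r[0],1),np.round(r[1],1),round(r[2],1))
# tray blue points, hopper rim
b=d['pixels'].astype(int); m=(b[...,0]>110)&(b[...,2]<80)&(b[...,1]<110)
mm=np.zeros_like(m);mm[150:245,120:220]=1
P=cloud(d,m&mm);Pz=P[P[:,2]>.12];r=cv2.minAreaRect((Pz[:,:2]*1000).astype(np.float32));print('tray',r,len(Pz),Pz[:,2].max())
P=box(d,[.45,.1,.13],[.9,.45,.25]);
P=P[P[:,2]>.18];print('farwall',len(P),P.mean(0),np.linalg.svd((P-P.mean(0))[:,:2])[2][0])
# feeder foot & whole
# blob centroids by colour for brass
hsv=cv2.cvtColor(d['pixels'],cv2.COLOR_BGR2HSV)
m=cv2.inRange(hsv,(12,110,90),(30,255,255));m[:190]=0;m[230:]=0;m[:,:320]=0;m[:,360:]=0
v,u=np.nonzero(m);print('brass',u.mean(),v.mean(),u.min(),u.max(),v.min(),v.max())
c=cv2.resize(d['pixels'][190:230,315:365],None,fx=14,fy=14,interpolation=cv2.INTER_NEAREST);cv2.imwrite('pics/c3.png',c)
c=cv2.resize(d['pixels'][220:260,155:215],None,fx=12,fy=12,interpolation=cv2.INTER_NEAREST);cv2.imwrite('pics/c4.png',c)
print(d['depth'][205:222:2,330:350:2])
print(d['depth'][234:254:1,188])
print('wtc',d['world_to_cam'])
```

```text
top bar area 295 [0.4004 0.1241 0.1259] [0.4599 0.2598 0.1655]
[0.4338 0.1968 0.1498] [0.6855 0.2733] [ 0.0404 -0.9992]
top blue 100 [ 0.565  -0.0067  0.1891] 0.20124267707909405 rect [566.8  -6.6] [24.1 21.6] 17.9
top red 89 [ 0.4985 -0.0282  0.1612] 0.172413749558761 rect [500.1 -28.5] [22.4 22.5] 19.3
top ub 168 [ 0.5196 -0.2298  0.1311] 0.14406740395429174 rect [ 519.3 -231.2] [34.8 52.2] 77.3
top lb 86 [ 0.5135 -0.2272  0.0669] 0.07812129421672598 rect [ 518.  -229.5] [32.2 48.1] 85.8
top arm+col 335 [ 0.5828 -0.2308  0.1375] 0.15535160934701775 rect [ 576.6 -231.9] [63.  50.4] 0.2
top col 132 [ 0.5951 -0.231   0.1476] 0.15535160934701775 rect [ 595.1 -231.9] [49.3 23.7] 88.8
top stand 606 [ 0.5294 -0.0173  0.0596] 0.06598314326762256 rect [534.5 -17.3] [131.2  50.3] 17.9
scene bar area 351 [0.4034 0.1279 0.129 ] [0.4599 0.2587 0.1596]
[0.4358 0.1976 0.1479] [0.7045 0.2687] [-0.1237  0.9923]
scene blue 201 [0.5726 0.0008 0.1812] 0.19740649575284241 rect [569.9  -2.9] [24.7 23. ] 18.1
scene red 172 [ 0.5068 -0.0206  0.151 ] 0.16608362634786678 rect [504.3 -23.6] [22.9 25.1] 18.7

[... 981 characters left out ...]
4676 1.5281 1.5305 1.5325 1.4719 1.4646 1.604 ]
 [1.6034 1.5292 1.5362 1.4608 1.4719 1.536  1.5242 1.4728 1.46   1.5984]
 [1.597  1.5219 1.5328 1.4592 1.4631 1.4607 1.4645 1.453  1.5985 1.597 ]
 [1.6011 1.5249 1.5351 1.5984 1.5941 1.4612 1.4608 1.6002 1.6031 1.5929]
 [1.6002 1.5981 1.5333 1.529  1.5285 1.5348 1.5273 1.5944 1.5992 1.582 ]
 [1.5875 1.5943 1.6011 1.5227 1.5227 1.5299 1.6004 1.6017 1.5888 1.5993]]
[1.5747 1.5754 1.5906 1.5781 1.5893 1.5843 1.4347 1.4245 1.4346 1.434
 1.433  1.5864 1.5821 1.5774 1.5809 1.5759 1.5824 1.5765 1.5808 1.5757]
wtc [[-0.0116 -0.9999 -0.0015 -0.0309]
 [ 0.9792 -0.0117  0.2026 -0.5316]
 [-0.2026  0.0009  0.9793 -1.4922]
 [ 0.      0.      0.      1.    ]]
```

View pics/c3.png

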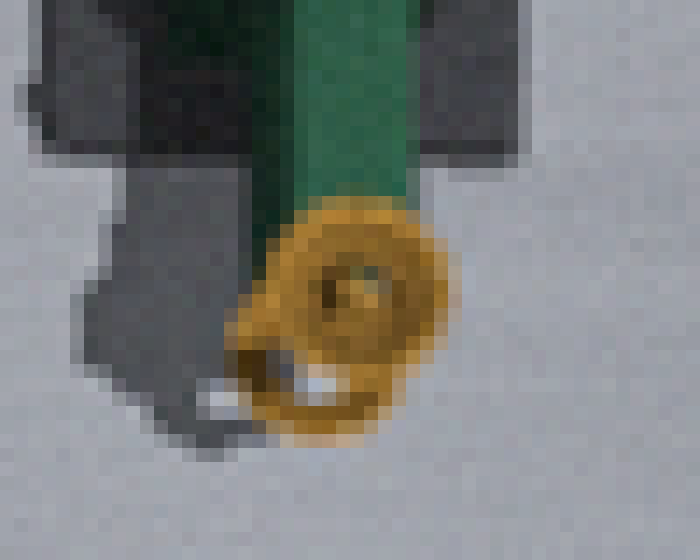

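View pics/c4.png

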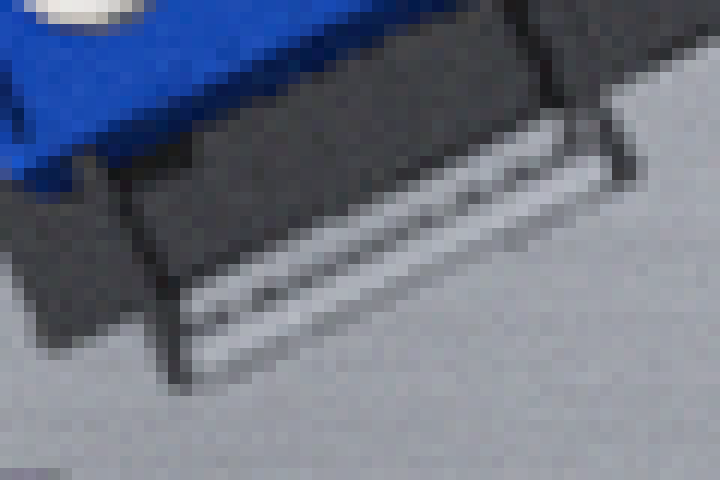

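Run:
```python
from h import *
np.set_printoptions(suppress=True,precision=4)
d=pickle.load(open('pics/top1.png.pkl','rb'))
a=ray(d,170.8,250.2,.149);b=ray(d,205.8,233.8,.149);print('bar ends',a,b,(a+b)/2,np.linalg.norm(a-b),np.degrees(np.arctan2(*(a-b)[:2]))) 
print('ub',ray(d,341.1,210.5,.135))
v=np.array([np.cos(np.radians(25.4)),np.sin(np.radians(25.4)),0]);print('hinge', (a+b)/2+.185*v)
for fn in ['scene1.png.pkl']:
    ds=pickle.load(open('pics/'+fn,'rb'));
    # bar ends in crop2: (462,258),(592,303)
    a=ray(ds,190+462/3,140+258/3,.149);b=ray(ds,190+592/3,140+303/3,.149);print('scene bar',a,b,(a+b)/2)
    print('ub scene',ray(ds,190+173/3,140+75/3,.135))
```

```text
bar ends [0.4073 0.2215 0.149 ] [0.4497 0.1303 0.149 ] [0.4285 0.1759 0.149 ] 0.1005864841971502 -24.939447621964526
ub [ 0.511  -0.2306  0.135 ]
hinge [0.5956 0.2553 0.149 ]
scene bar [0.458  0.1372 0.149 ] [0.4084 0.2254 0.149 ] [0.4332 0.1813 0.149 ]
ub scene [ 0.5143 -0.2247  0.135 ]
```

```bash
python3 -m crank '[{"offset":[-0.006,0.047,-0.03],"spin":0},{"offset":[-0.006,0.047,-0.03],"spin":0},{"offset":[-0.006,0.047,-0.03],"spin":0},{"offset":[-0.006,0.047,-0.03],"spin":0},{"offset":[-0.006,0.047,-0.03],"spin":0},{"offset":[-0.006,0.047,-0.03],"spin":0},{"offset":[-0.006,0.047,-0.03],"spin":0},{"offset":[-0.006,0.047,-0.03],"spin":0}]' 0.087; python3 -m crank '[{"offset":[0,0,0],"spin":-0.145},{"offset":[0,0,0],"spin":-0.145},{"offset":[0,0,0],"spin":-0.145},{"offset":[0,0,0],"spin":-0.145},{"offset":[0,0,0],"spin":-0.145},{"offset":[0,0,0],"spin":-0.145},{"offset":[0,0,0],"spin":-0.145},{"offset":[0,0,0],"spin":-0.145},{"offset":[0,0,0],"spin":-0.145},{"offset":[0,0,0],"spin":-0.145},{"offset":[0,0,0],"spin":-0.145},{"offset":[0,0,0],"spin":0}]' 0.036; python3 -c "
from h import *
s=bot.read_state();R=s['tcp_rot'];print(s['position'],R,s['joint_positions'])
print(R.T@(np.array([.431,.178,.40])-s['position']),np.degrees(np.arctan2(R[1,2],R[0,2])))
d=snap('wrist','w2.png');snap('top','t2.png')
"
```

```text
time_s: 2.25
position: [0.4744, -0.2369, 0.448]
tcp_rot: [[0.001, 0.913, 0.407], [-0.0, 0.407, -0.913], [-1.0, 0.0, 0.001]]
force: [0.7, -0.5, -0.5]
opening: 1.003
time_s: 3.45
position: [0.4737, -0.2387, 0.4476]
tcp_rot: [[0.0, -0.429, 0.903], [-0.0, 0.903, 0.429], [-1.0, -0.0, 0.0]]
force: [1.0, 0.1, 0.4]
opening: 0.409
[ 0.47365235 -0.23866627  0.44763463] [[ 1.33700176e-04 -4.29300303e-01  9.03161797e-01]
 [-9.70513920e-05  9.03161795e-01  4.29300317e-01]
 [-9.99999986e-01 -1.45050637e-04  7.90886988e-05]] [-3.88232350e+01  1.99774263e+01  9.26325017e+01  5.09479791e-04
  6.73806177e+01 -6.42465954e+01]
[0.04758849 0.39463463 0.14034922] 25.42316476675814
```

```bash
python3 -m crank '[{"offset":[0,0.044,0.0156],"spin":0},{"offset":[0,0.044,0.0156],"spin":0},{"offset":[0,0.044,0.0156],"spin":0},{"offset":[0,0.044,0.0156],"spin":0},{"offset":[0,0.044,0.0156],"spin":0},{"offset":[0,0.044,0.0156],"spin":0},{"offset":[0,0.044,0.0156],"spin":0},{"offset":[0,0.044,0.0156],"spin":0},{"offset":[0.02,0.042,0.0156],"spin":0},{"offset":[0.02,0,0],"spin":0},{"offset":[0,0,0],"spin":0},{"offset":[0,0,0],"spin":0}]' 0.036; python3 -c "
from h import *
s=bot.read_state();R=s['tcp_rot'];print(s['position'],s['joint_positions'])
print(R.T@(np.array([.431,.178,.40])-s['position']),np.degrees(np.arctan2(R[1,2],R[0,2])))
d=snap('wrist','w3.png');print(np.linalg.inv(d['world_to_cam']));snap('top','t3.png');snap('scene','s3.png')
"
```

```text
time_s: 4.75
position: [0.4314, 0.1773, 0.4077]
tcp_rot: [[-0.0, -0.428, 0.904], [-0.0, 0.904, 0.428], [-1.0, -0.0, -0.001]]
force: [0.3, -1.2, -0.8]
opening: 0.412
[0.43135468 0.17734772 0.40767891] [ 8.58410294e+00  1.78169809e+01  1.03915123e+02 -1.27770043e-02
  5.82947229e+01 -1.67781393e+01]
[ 7.67889993e-03  7.41692047e-04 -3.71497983e-05] 25.368959104004574
[[ 9.03197907e-01 -4.16490607e-01 -1.03774347e-01  4.03289309e-01]
 [ 4.29223687e-01  8.75977451e-01  2.20069380e-01  2.37057216e-01]
 [-7.52841754e-04 -2.43308611e-01  9.69948634e-01  3.87824131e-01]
 [ 0.00000000e+00  0.00000000e+00  0.00000000e+00  1.00000000e+00]]
```

View pics/w3.png

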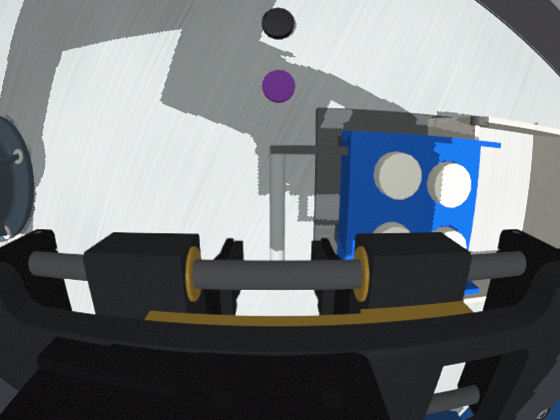

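View pics/s3.png

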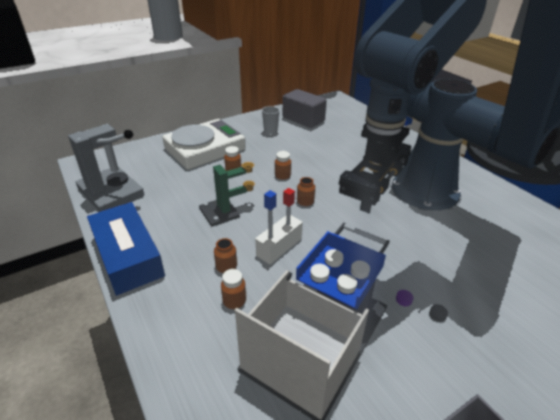

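View pics/t3.png

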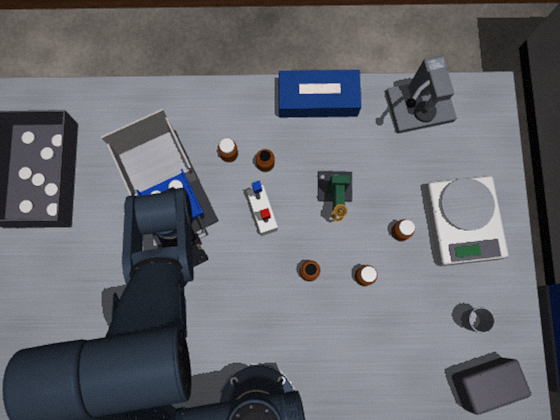

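Wrist view: the bar is the vertical grey strip at column 277, rows 150–255, midway between the fingertips (235 and 322). The bar's far end is at (277,150). I'll check this with the fisheye model.

```bash
cat >> h.py <<'E'
def fe(d,u,v,zw=None):
    K=d['K'];x=(u-K[0,2])/K[0,0];y=(v-K[1,2])/K[1,1];r=np.hypot(x,y)+1e-12
    c=np.array([x/r*np.sin(r),-y/r*np.sin(r),-np.cos(r)]);T=np.linalg.inv(d['world_to_cam']);w=T[:3,:3]@c;o=T[:3,3]
    t=d['depth'][int(v),int(u)]/np.cos(r) if zw is None else (zw-o[2])/w[2]
    return o+t*w
E
python3 -c "
from h import *
d=pickle.load(open('pics/w3.png.pkl','rb'))
z=np.array([.904,.428,0]);y=np.array([-.428,.904,0])
for v in (170,200,230):
    g=cv2.cvtColor(d['pixels'],cv2.COLOR_BGR2GRAY)[v,262:296];print(v,g.tolist())
    p=fe(d,277.5,v);q=fe(d,277.5,v,.151);print(p,q,(q-np.array([.4314,.1773,0]))@z)
e=fe(d,277,152,.15);print(e,(e-np.array([.4314,.1773,0]))@y)
for n,uv in dict(wall=(342,200)).items(): p=fe(d,*uv);print(p,(p-np.array([.4314,.1773,0]))@z)
"
```

```text
170 [134, 140, 138, 140, 135, 137, 135, 122, 120, 126, 132, 135, 136, 139, 139, 142, 138, 136, 137, 138, 130, 127, 118, 132, 138, 138, 137, 136, 139, 132, 131, 135, 138, 136]
[0.41571362 0.21158379 0.15003692] [0.4156633  0.21168696 0.151     ] 0.0004916447514941399
200 [233, 235, 238, 237, 234, 235, 234, 179, 125, 123, 132, 137, 139, 139, 140, 139, 137, 138, 138, 136, 129, 123, 144, 222, 239, 237, 237, 234, 232, 231, 231, 231, 231, 232]
[0.42535199 0.1913201  0.15060295] [0.42531506 0.19139665 0.151     ] 0.0005325853106309078
230 [234, 234, 237, 238, 239, 240, 239, 195, 136, 126, 130, 134, 136, 138, 139, 139, 137, 137, 134, 133, 130, 121, 144, 222, 239, 239, 239, 238, 236, 236, 237, 239, 239, 237]
[0.43519811 0.17062326 0.15219043] [0.43535932 0.17028764 0.151     ] 0.0005779300447156114
[0.40968437 0.22341354 0.15      ] 0.05098092832232836
[0.4722071  0.21128551 0.14028095] 0.051435413002424574
```

```bash
python3 -m crank '[{"offset":[0.03,0,0],"spin":0},{"offset":[0.03,0,0],"spin":0},{"offset":[0.02,0,0],"spin":0},{"offset":[0.012,0,0],"spin":0},{"offset":[0.006,0,0],"spin":0},{"offset":[0,0,0],"spin":0},{"offset":[0,0,0],"spin":0}]' 0.036;python3 -m crank '[{"offset":[0,0,0],"spin":0},{"offset":[0,0,0],"spin":0},{"offset":[0,0,0],"spin":0},{"offset":[0,0,0],"spin":0},{"offset":[0,0,0],"spin":0}]' 0; python3 -c "
from h import *
print(bot.read_state()['position'],bot.read_state()['force'])
snap('wrist','w4.png')"
```

```text
time_s: 5.6
position: [0.4318, 0.1771, 0.3103]
tcp_rot: [[0.002, -0.429, 0.903], [0.0, 0.903, 0.429], [-1.0, -0.001, 0.002]]
force: [0.3, -0.2, 0.2]
opening: 0.414
time_s: 6.1
position: [0.4311, 0.1775, 0.3098]
tcp_rot: [[0.0, -0.43, 0.903], [-0.0, 0.903, 0.43], [-1.0, -0.0, -0.0]]
force: [-1.6, -0.1, 2.4]
opening: 0.123
[0.43114155 0.17745362 0.30978581] [-1.58284639 -0.12492427  2.3702165 ]
```

View pics/w4.png

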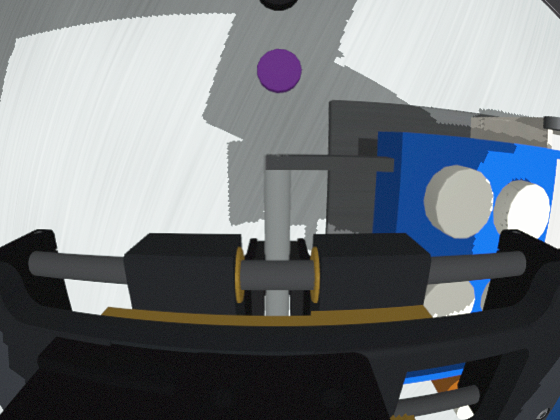

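The bar is held (opening about 11 mm). Next: the arc table for the lift.

```bash
python3 -c "
import numpy as np
a=np.radians(6.17+np.arange(0,90,5));r=.1861
x=-r*np.cos(a);z=r*np.sin(a)
for i in range(len(a)-1):print(5*(i+1),'tx %.4f tz %.4f'%(z[i]-z[i+1],x[i+1]-x[i]))"
```

```text
5 tx -0.0160 tz 0.0024
10 tx -0.0158 tz 0.0038
15 tx -0.0154 tz 0.0052
20 tx -0.0149 tz 0.0065
25 tx -0.0142 tz 0.0078
30 tx -0.0135 tz 0.0090
35 tx -0.0127 tz 0.0101
40 tx -0.0117 tz 0.0112
45 tx -0.0107 tz 0.0122
50 tx -0.0096 tz 0.0131
55 tx -0.0084 tz 0.0139
60 tx -0.0072 tz 0.0146
65 tx -0.0059 tz 0.0151
70 tx -0.0046 tz 0.0156
75 tx -0.0032 tz 0.0159
80 tx -0.0018 tz 0.0161
85 tx -0.0004 tz 0.0162
```

```bash
python3 -m crank '[{"offset":[-0.008,0,0.0012],"spin":0},{"offset":[-0.008,0,0.0012],"spin":0},{"offset":[-0.0158,0,0.0038],"spin":0},{"offset":[-0.0154,0,0.0052],"spin":0},{"offset":[-0.0149,0,0.0065],"spin":0},{"offset":[-0.0142,0,0.0078],"spin":0},{"offset":[-0.0135,0,0.009],"spin":0},{"offset":[0,0,0],"spin":0},{"offset":[0,0,0],"spin":0}]' 0; python3 -c "
from h import *
snap('scene','s5.png');print(bot.read_state()['moment'])"
```

```text
time_s: 7.05
position: [0.4614, 0.1919, 0.3998]
tcp_rot: [[-0.003, -0.43, 0.903], [-0.002, 0.903, 0.43], [-1.0, -0.001, -0.003]]
force: [-4.1, -3.5, 3.5]
opening: 0.124
[-6.57253932e-01  5.80805692e-01 -4.98272945e-04]
```

View pics/s5.png

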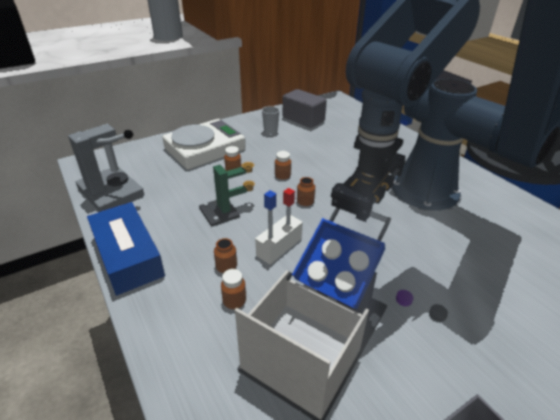

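The tray is at about 30° with the bar still held at scene (350,215), and the caps haven't slid yet. I'll continue the lift.

```bash
python3 -m crank '[{"offset":[-0.0127,0,0.0101],"spin":0},{"offset":[-0.0117,0,0.0112],"spin":0},{"offset":[-0.0107,0,0.0122],"spin":0},{"offset":[-0.0096,0,0.0131],"spin":0},{"offset":[-0.0084,0,0.0139],"spin":0},{"offset":[-0.0072,0,0.0146],"spin":0},{"offset":[-0.0059,0,0.0151],"spin":0},{"offset":[-0.0046,0,0.0156],"spin":0},{"offset":[-0.0032,0,0.0159],"spin":0},{"offset":[-0.0018,0,0.0161],"spin":0},{"offset":[0,0,0],"spin":0},{"offset":[0,0,0],"spin":0}]' 0; python3 -c "
from h import *
snap('scene','s6.png');snap('wrist','w6.png')"
```

```text
time_s: 8.3
position: [0.5879, 0.2518, 0.4771]
tcp_rot: [[0.006, -0.43, 0.903], [0.002, 0.903, 0.43], [-1.0, -0.001, 0.006]]
force: [1.5, -0.8, 5.0]
opening: 0.129
```

View pics/s6.png

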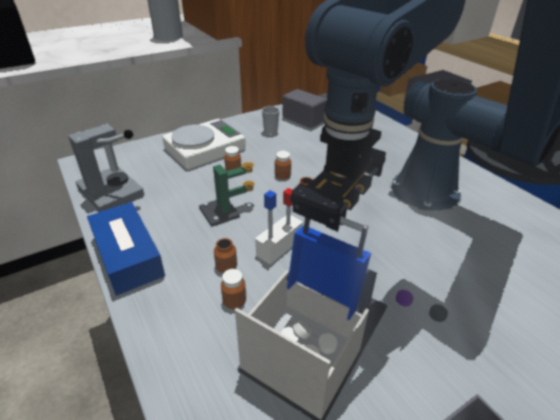

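View pics/w6.png

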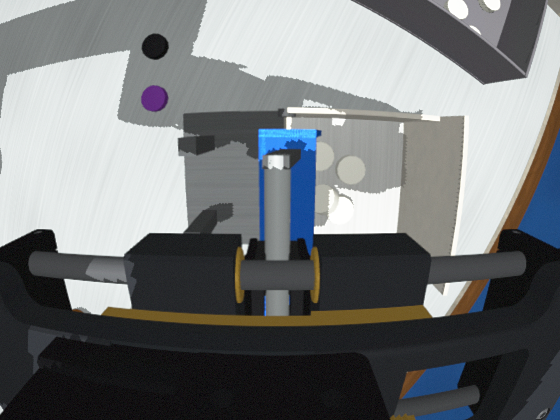

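All the caps appear to have left the tray. Wrist view shows them in the hopper near (320,155), (350,170), (328,197) and (342,210). Releasing and rising.

```bash
python3 -m crank '[{"offset":[0,0,0],"spin":0},{"offset":[0,0,0],"spin":0},{"offset":[0,0,0],"spin":0},{"offset":[-0.02,0,0],"spin":0},{"offset":[-0.03,0,0],"spin":0},{"offset":[-0.03,0,0],"spin":0},{"offset":[0,0,0],"spin":0}]' 0.04; python3 -c "
from h import *
snap('scene','s7.png')
s=bot.read_state();R=s['tcp_rot'];print(R.T@(np.array([.567,-.005,.45])-s['position']),s['joint_positions'])
d=pickle.load(open('pics/w6.png.pkl','rb'))
for uv in [(320,155),(350,170),(328,197),(342,210)]: print(fe(d,*uv))
cv2.imwrite('pics/c6.png',cv2.resize(d['pixels'][100:260,240:480],None,fx=3,fy=3))
"
```

```text
time_s: 9.1
position: [0.5874, 0.2518, 0.5599]
tcp_rot: [[0.009, -0.43, 0.903], [0.002, 0.903, 0.43], [-1.0, -0.002, 0.009]]
force: [-0.2, 0.7, 1.0]
opening: 0.457
[ 0.10683637 -0.2230712  -0.12890364] [ 1.31945505e+01  2.42583875e+01  6.80432304e+01  1.41124443e-02
  8.74169885e+01 -1.22538972e+01]
[0.62323559 0.30920545 0.05189434]
[0.66620252 0.30946089 0.05333868]
[0.65332628 0.26738284 0.0667441 ]
[0.68193091 0.25832379 0.0509526 ]
```

View pics/s7.png

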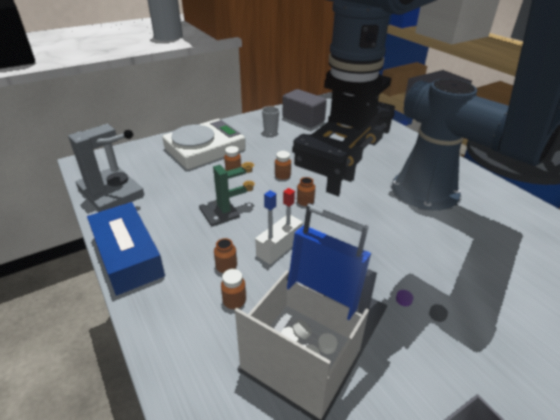

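View pics/c6.png

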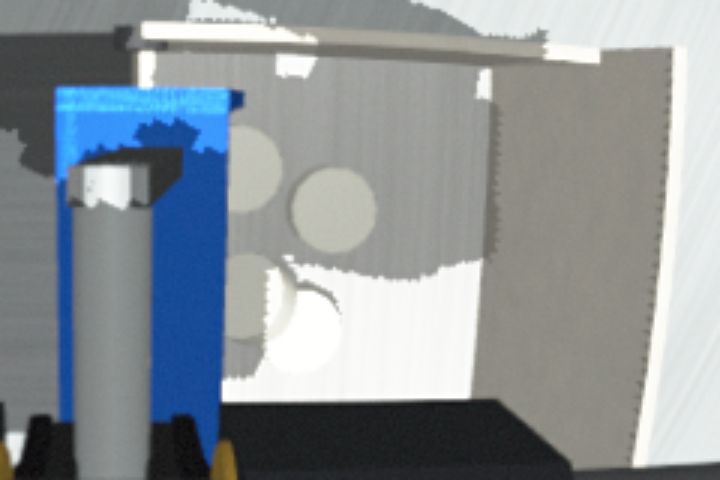

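Four caps are in the hopper (crop (240,170), (333,210), (248,295), (303,325)). The tray stays up, and the bystanders are untouched. Now to the rod.

```bash
python3 -m crank '[{"offset":[0,-0.037,-0.0213],"spin":0},{"offset":[0,-0.037,-0.0213],"spin":0},{"offset":[0,-0.037,-0.0213],"spin":0},{"offset":[0,-0.037,-0.0213],"spin":0},{"offset":[0.025,-0.037,-0.0213],"spin":0},{"offset":[0.025,-0.037,-0.0213],"spin":0},{"offset":[0.03,0,0],"spin":0.13},{"offset":[0.02,0,0],"spin":0},{"offset":[0,0,0],"spin":0},{"offset":[0,0,0],"spin":0}]' 0.05; python3 -c "
from h import *
s=bot.read_state();R=s['tcp_rot'];print(R.T@(np.array([.568,-.005,.45])-s['position']),s['joint_positions'],np.degrees(np.arctan2(R[1,2],R[0,2])),R)
d=snap('wrist','w8.png');snap('top','t8.png')
"
```

```text
time_s: 10.15
position: [0.5668, -0.0037, 0.4543]
tcp_rot: [[-0.002, -0.309, 0.951], [0.001, 0.951, 0.309], [-1.0, 0.001, -0.002]]
force: [0.3, 0.4, 0.3]
opening: 0.575
[ 0.00425174 -0.00157474  0.0007476 ] [-1.16724242e+01  2.25926017e+01  8.71243814e+01  8.06508442e-03
  7.04176823e+01 -2.96800985e+01] 18.005034652956983 [[-2.27491269e-03 -3.09097907e-01  9.51027502e-01]
 [ 6.05391227e-04  9.51029362e-01  3.09099960e-01]
 [-9.99997229e-01  1.27891913e-03 -1.97638360e-03]]
```

View pics/w8.png

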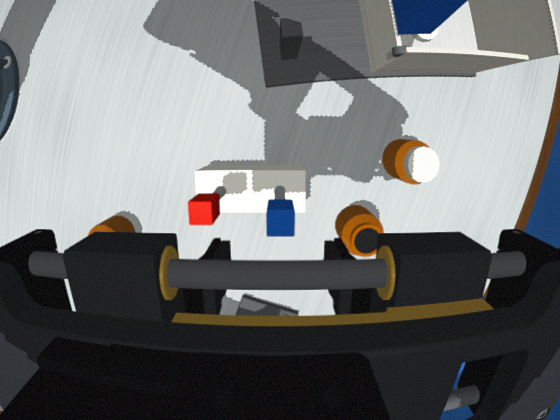

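View pics/t8.png

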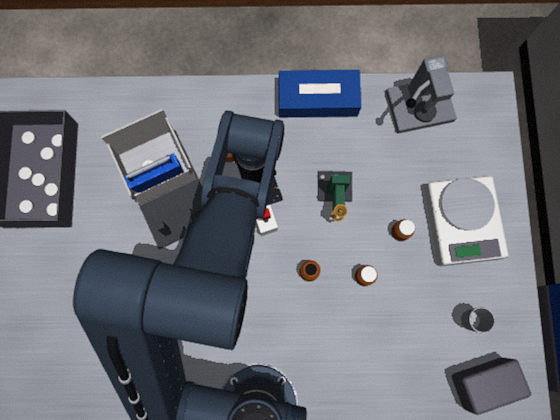

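The wrist view shows the blue knob at (281,217) and the red one at (204,209). I'll measure the knob's top face.

```bash
cat > knob.py <<'E'
from h import *
def knob(d,lo,hi,ztop):
    b=d['pixels'].astype(int);m=(b[...,0]>b[...,2]+40)&(b[...,0]>60)
    m[:, :240]=0;m[:,320:]=0;m[:180]=0;m[250:]=0
    v,u=np.nonzero(m);P=np.array([fe(d,a,c) for a,c in zip(u,v)]);return u,v,P
d=pickle.load(open('pics/w8.png.pkl','rb'))
u,v,P=knob(d,0,0,0);print(u.min(),u.max(),v.min(),v.max(),P.min(0),P.max(0))
t=P[:,2]>.188
print(t.sum(),u[t].min(),u[t].max(),v[t].min(),v[t].max(),P[t].mean(0))
r=cv2.minAreaRect((P[t][:,:2]*1000).astype(np.float32));print(r)
E
python3 knob.py; python3 -c "
from h import *
d=pickle.load(open('pics/w8.png.pkl','rb'));cv2.imwrite('pics/c8.png',cv2.resize(d['pixels'][190:245,250:320],None,fx=8,fy=8,interpolation=0))"
```

```text
267 294 199 236 [ 0.54659593 -0.05936551 -0.00094229] [0.60937285 0.05912493 0.43450384]
793 267 294 199 236 [ 0.56934804 -0.00437845  0.19673257]
((561.09423828125, 21.963153839111328), (20.73703384399414, 79.64202117919922), 17.94686508178711)
```

View pics/c8.png

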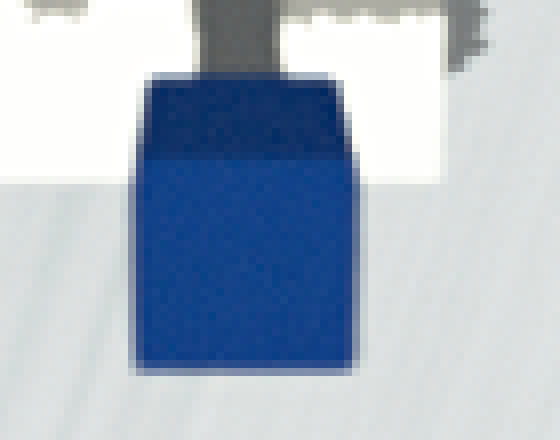

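```bash
python3 -c "
from h import *
d=pickle.load(open('pics/w8.png.pkl','rb'))
c=[fe(d,u-.5,v-.5,.195) for u,v in((266.75,210),(294.5,210),(294.5,236.5),(266.75,236.5))]
for p in c:print(p)
m=np.mean(c,0);R=bot.read_state()['tcp_rot'];p=bot.read_state()['position']
print('centre',m,R.T@(m-p),np.linalg.norm(c[0]-c[1]),np.linalg.norm(c[1]-c[2]))
g=p+R[:,0]*.164;print('grasp pt',g,'offset from knob',R.T@(np.array([m[0],m[1],.175])-g))
e=c[1]-c[0];print(np.degrees(np.arctan2(e[1],e[0])))
"
```

```text
[0.55652502 0.00102988 0.195     ]
[0.57653384 0.00756411 0.195     ]
[ 0.58337149 -0.01246032  0.195     ]
[ 0.5629054  -0.01913519  0.195     ]
centre [ 0.56983394 -0.00575038  0.195     ] [ 0.26100648 -0.00268391  0.00133355] 0.02104873476433088 0.0211596568406806
grasp pt [ 0.56756822 -0.00358219  0.29200209] offset from knob [ 0.11700645 -0.00266758  0.00130269]
18.08536132081333
```

```bash
python3 -m crank '[{"offset":[0.01,-0.0027,0.0013],"spin":0},{"offset":[0.035,0,0],"spin":0},{"offset":[0.035,0,0],"spin":0},{"offset":[0.02,0,0],"spin":0},{"offset":[0.012,0,0],"spin":0},{"offset":[0.005,0,0],"spin":0},{"offset":[0,0,0],"spin":0},{"offset":[0,0,0],"spin":0}]' 0.05;python3 -m crank '[{"offset":[0,0,0],"spin":0},{"offset":[0,0,0],"spin":0},{"offset":[0,0,0],"spin":0},{"offset":[0,0,0],"spin":0},{"offset":[0,0,0],"spin":0}]' 0; python3 -c "
from h import *
s=bot.read_state();print(s['position'],s['force'],s['moment'],s['joint_positions'])
snap('wrist','w9.png');snap('scene','s9.png')"
```

```text
time_s: 11.05
position: [0.5696, -0.006, 0.3393]
tcp_rot: [[0.003, -0.309, 0.951], [-0.001, 0.951, 0.309], [-1.0, -0.001, 0.002]]
force: [0.5, -0.2, 0.2]
opening: 0.579
time_s: 11.55
position: [0.5691, -0.006, 0.3384]
tcp_rot: [[0.001, -0.309, 0.951], [0.0, 0.951, 0.309], [-1.0, -0.0, 0.001]]
force: [-0.1, -0.4, 0.6]
opening: 0.251
[ 0.56910606 -0.006005    0.3383723 ] [-0.0528745  -0.3864995   0.63432973] [ 0.05216614 -0.15181448  0.04606122] [-1.18530129e+01  3.08652457e+01  9.39457752e+01  1.04025223e-02
  5.51499234e+01 -2.98433012e+01]
```

View pics/w9.png

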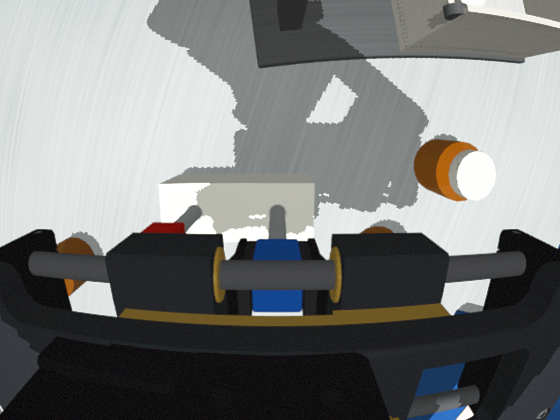

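View pics/s9.png

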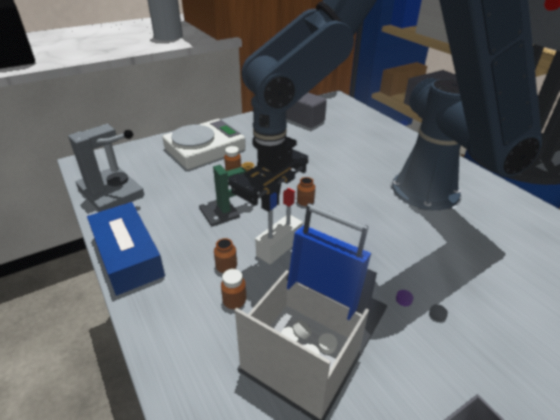

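The blue knob sits between the fingers at wrist (277,275), with the opening at 21.8 mm, so the grasp is good. Lifting straight up.

```bash
python3 -m crank '[{"offset":[-0.008,0,0],"spin":0},{"offset":[-0.015,0,0],"spin":0},{"offset":[-0.02,0,0],"spin":0},{"offset":[-0.02,0,0],"spin":0},{"offset":[-0.025,0,0],"spin":0},{"offset":[-0.03,0,0],"spin":0},{"offset":[-0.03,0,0],"spin":0},{"offset":[-0.02,0,0],"spin":0},{"offset":[-0.012,0,0],"spin":0},{"offset":[0,0,0],"spin":0},{"offset":[0,0,0],"spin":0}]' 0; python3 -c "
from h import *
s=bot.read_state();R=s['tcp_rot'];print(s['position'],s['force'],s['joint_positions'])
for t in ([.511,-.2306],[.5143,-.2247]): print(R.T@(np.array([*t,s['position'][2]])-s['position']))
snap('wrist','w10.png');snap('scene','s10.png');snap('top','t10.png')"
```

```text
time_s: 12.75
position: [0.5686, -0.0059, 0.5172]
tcp_rot: [[-0.002, -0.309, 0.951], [0.0, 0.951, 0.309], [-1.0, 0.001, -0.002]]
force: [0.1, 0.7, -1.0]
opening: 0.245
[ 0.56861539 -0.00594191  0.51722084] [ 0.13648042  0.66545677 -1.0175937 ] [-1.18549362e+01  1.94641067e+01  8.17524904e+01 -9.20317112e-04
  7.88980733e+01 -2.98439735e+01]
[ 2.41341287e-05 -1.95881798e-01 -1.24181776e-01]
[ 1.99945554e-05 -1.91289385e-01 -1.19220957e-01]
```

View pics/w10.png

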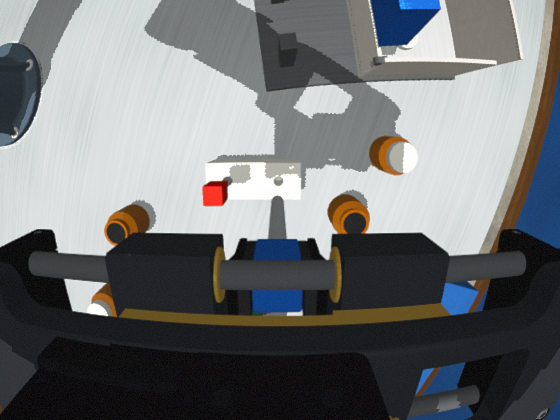

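View pics/s10.png

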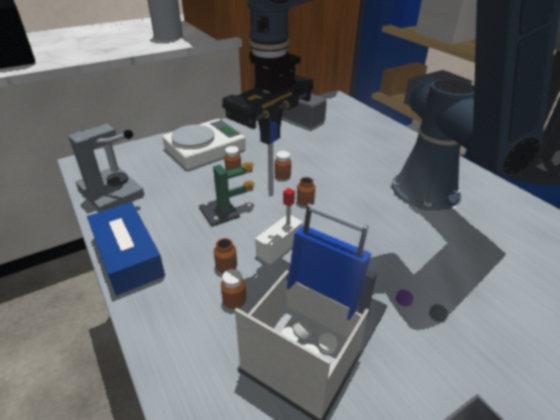

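The rod is out and upright; the spare and stand are unmoved. Carrying it to above the bushing.

```bash
python3 -m crank '[{"offset":[0,-0.015,-0.01],"spin":0},{"offset":[0,-0.03,-0.018],"spin":0},{"offset":[0,-0.035,-0.022],"spin":0},{"offset":[0,-0.035,-0.022],"spin":0},{"offset":[0,-0.035,-0.022],"spin":0},{"offset":[0,-0.028,-0.018],"spin":0},{"offset":[0,-0.016,-0.01],"spin":0},{"offset":[0,0,0],"spin":0},{"offset":[0,0,0],"spin":0},{"offset":[0,0,0],"spin":0}]' 0; python3 -c "
from h import *
s=bot.read_state();R=s['tcp_rot'];print(s['position'],s['force'],s['joint_positions'])
a=snap('wrist','w11.png');b=snap('scene','s11.png');c=snap('top','t11.png')
cv2.imwrite('pics/c11w.png',cv2.resize(a['pixels'][120:260,200:380],None,fx=4,fy=4,interpolation=2))
cv2.imwrite('pics/c11s.png',cv2.resize(b['pixels'][100:240,180:320],None,fx=4,fy=4,interpolation=2))
"
```

```text
time_s: 13.9
position: [0.513, -0.2273, 0.5176]
tcp_rot: [[-0.001, -0.31, 0.951], [0.001, 0.951, 0.31], [-1.0, 0.002, -0.0]]
force: [0.5, 0.7, -0.8]
opening: 0.251
[ 0.5130369  -0.22733456  0.51758417] [ 0.54676744  0.66610701 -0.75537271] [-3.53151771e+01  1.87734481e+01  8.27534801e+01  3.40089484e-02
  7.85601314e+01 -5.33636739e+01]
```

View pics/c11w.png

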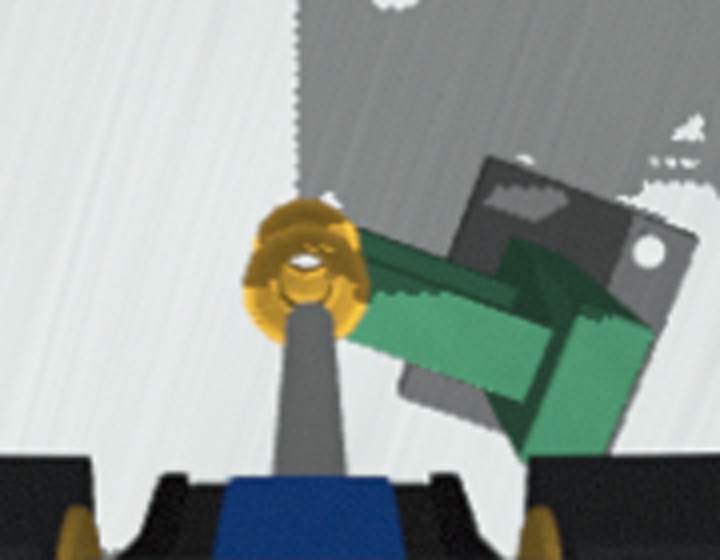

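View pics/c11s.png

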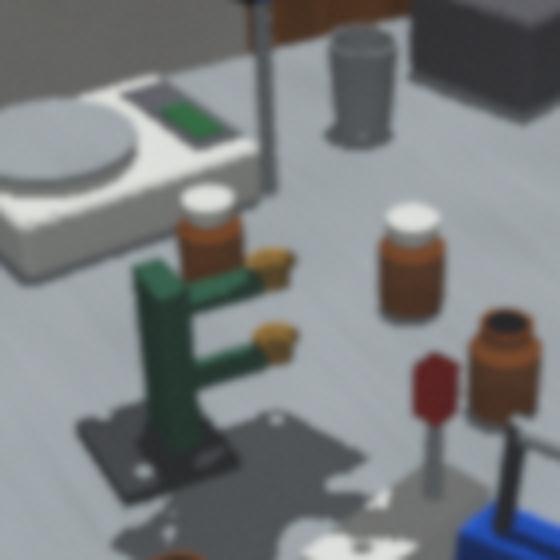

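View pics/t11.png

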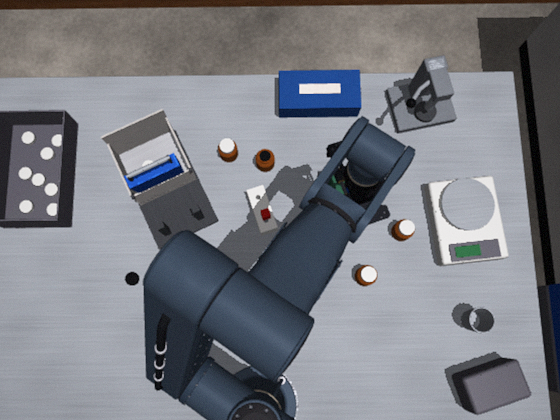

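Wrist crop: the rod tip is at about (310,305), over the upper bushing's mouth (centre about (306,283)). The lower bushing is visible behind it, with bench light through both bores at (303,260). I'll fit projected cylinder models to get the offset.

```bash
cat > fit.py <<'E'
from h import *
from scipy.optimize import minimize
import sys
np.set_printoptions(suppress=True,precision=4)
def proj(d,P):
    T=d['world_to_cam'];c=(T[:3,:3]@P.T).T+T[:3,3];c=c*[1,-1,-1];r=np.hypot(c[:,0],c[:,1]);th=np.arctan2(r,c[:,2]);K=d['K']
    return np.stack([K[0,2]+K[0,0]*th*c[:,0]/r,K[1,2]+K[1,1]*th*c[:,1]/r],1)
A=np.linspace(0,2*np.pi,60)
def cyl(x,y,r,z0,z1,tx=0,ty=0):
    return np.concatenate([np.stack([x+r*np.cos(A),y+r*np.sin(A),0*A+z],1) for z in(z0,z1)])
S=8
def hullmask(d,cs,W):
    u0,v0,u1,v1=W;m=np.zeros(((v1-v0)*S,(u1-u0)*S),np.uint8)
    for c in cs:
        q=(proj(d,c)-[u0-.5,v0-.5])*S;cv2.fillConvexPoly(m,cv2.convexHull(q.astype(np.float32)).astype(np.int32),255)
    return cv2.resize(m,(u1-u0,v1-v0),interpolation=cv2.INTER_AREA)/255.
def fit(d,x0,W=(240,150,320,238),show=None):
    u0,v0,u1,v1=W
    hsv=cv2.cvtColor(d['pixels'],cv2.COLOR_BGR2HSV)[v0:v1,u0:u1]
    br=(cv2.inRange(hsv,(10,120,40),(30,255,255))>0)
    cn=cv2.morphologyEx(br.astype(np.uint8),cv2.MORPH_OPEN,np.ones((2,2)))
    pts=np.argwhere(cn)[:,::-1].astype(np.int32)
    # ignore rod pixels (grey below) : weight only where not rod column region
    w=np.ones(br.shape); 
    green=cv2.inRange(hsv,(45,60,20),(90,255,255))>0
    grey=(hsv[...,1]<60)&(hsv[...,2]<140)
    w[grey]=0   # shadows/rod/base: no info
    # white hole inside brass: fill
    filled=cv2.morphologyEx(cn,cv2.MORPH_CLOSE,np.ones((9,9)))
    br=np.where(filled>0,1.,0.); br[green]=0; w[(filled>0)]=1
    def f(p):
        m=hullmask(d,[cyl(p[0],p[1],.019,.115,.135),cyl(p[0],p[1],.019,.05,.07)],W)
        return (w*(m-br)**2).sum()
    best=min((minimize(f,np.array(x0)+e,method='Nelder-Mead',options=dict(initial_simplex=np.array(x0)+np.array(e)+np.array([[0,0],[.004,0],[0,.004]]),xatol=1e-4)) for e in([0,0],[.003,-.003])),key=lambda r:r.fun)
    if show:
        im=d['pixels'].copy();im=cv2.resize(im[v0:v1,u0:u1],None,fx=7,fy=7,interpolation=0)
        for z in(.135,.07):
            for r in(.019,.014):
                q=(proj(d,np.stack([best.x[0]+r*np.cos(A),best.x[1]+r*np.sin(A),0*A+z],1))-[u0-.5,v0-.5])*7
                cv2.polylines(im,[q.astype(np.int32)],True,(255,0,255) if r>.015 else (255,255,0),1)
        s=bot.read_state();R=s['tcp_rot'];g=s['position']+R[:,0]*.164
        for k in(0.,.02,.04,.06,.08,.1,.12):
            q=(proj(d,(g+R[:,0]*(.165-k))[None]+.006*(np.cos(A)[:,None]*R[:,1]+np.sin(A)[:,None]*R[:,2]))-[u0-.5,v0-.5])*7
            cv2.polylines(im,[q.astype(np.int32)],True,(0,0,255),1)
        cv2.imwrite('pics/'+show,im)
    return best
if __name__=='__main__':
    d=pickle.load(open('pics/w11.png.pkl','rb'))
    b=fit(d,[.513,-.228],show='f11.png');print(b.x,b.fun)
    s=bot.read_state();R=s['tcp_rot'];print('tip',s['position']+R[:,0]*.329,R.T@(np.array([*b.x,.135])-s['position']))
E
python3 fit.py
```

```text
[ 0.5158 -0.233 ] 146.78562091503267
tip [ 0.5131 -0.227   0.1891] [ 0.3831 -0.0066  0.0007]
```

View pics/f11.png

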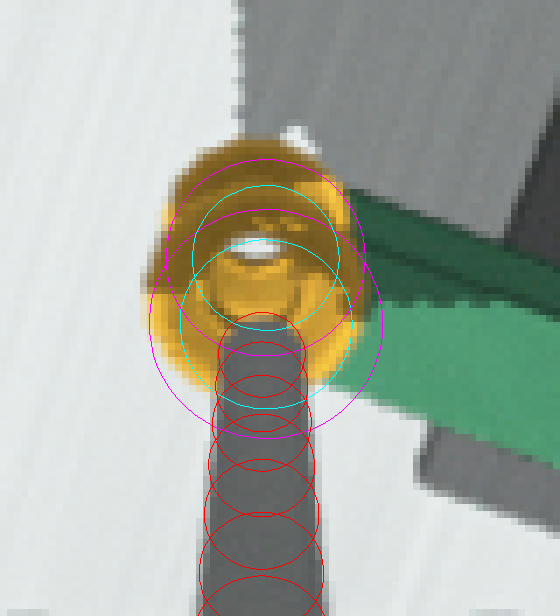

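Run:
```python
from h import *
d=pickle.load(open('pics/w11.png.pkl','rb'));s=bot.read_state();R=s['tcp_rot']
for v in (285,290,295):
    p=fe(d,239.5+258/7,149.5+v/7,.135);print(v,p,R.T@(p-s['position']-R[:,0]*.329))
# depth-based rim check
b=d['pixels'];hsv=cv2.cvtColor(b,cv2.COLOR_BGR2HSV);m=cv2.inRange(hsv,(10,120,40),(30,255,255));m[:,:250]=0;m[:,300:]=0;m[:160]=0;m[225:]=0
P=np.array([fe(d,u,v) for v,u in np.argwhere(m)]);
for lo,hi in((.130,.142),(.06,.078)):
    q=P[(P[:,2]>lo)&(P[:,2]<hi)];r=cv2.minEnclosingCircle((q[:,:2]*1000).astype(np.float32));print(lo,len(q),q[:,:2].min(0),q[:,:2].max(0),r,q[:,2].mean())
```

```text
285 [ 0.51244442 -0.22717139  0.135     ] [ 5.40750333e-02  3.99066128e-05 -6.62890656e-04]
290 [ 0.51269986 -0.22795423  0.135     ] [ 0.05407474 -0.00078356 -0.00066307]
295 [ 0.5129555  -0.22873772  0.135     ] [ 0.05407444 -0.0016077  -0.00066325]
0.13 397 [ 0.49580891 -0.24552338] [ 0.53005677 -0.21116181] ((512.5440673828125, -228.02203369140625), 17.939210891723633) 0.13387240156507357
0.06 231 [ 0.49565152 -0.24557785] [ 0.52857031 -0.21132601] ((513.0425415039062, -228.28179931640625), 17.404399871826172) 0.06769736068916755
```

Axis is about (0.5127, −0.2281) from both rims; the tip is within 1.2 mm of it. I'll correct by y −0.9 mm and z −0.6 mm, then go down gently and watch the force.

```bash
python3 -m crank '[{"offset":[0.01,-0.0009,-0.0006],"spin":0},{"offset":[0.015,0,0],"spin":0},{"offset":[0.015,0,0],"spin":0},{"offset":[0.01,0,0],"spin":0},{"offset":[0.008,0,0],"spin":0},{"offset":[0.008,0,0],"spin":0},{"offset":[0.008,0,0],"spin":0},{"offset":[0,0,0],"spin":0},{"offset":[0,0,0],"spin":0}]' 0; python3 -c "
from h import *
s=bot.read_state();print(s['position'],s['force'],s['moment'])
a=snap('wrist','w12.png');b=snap('scene','s12.png')
cv2.imwrite('pics/c12.png',np.hstack([cv2.resize(a['pixels'][130:250,210:350],(466,400)),cv2.resize(b['pixels'][110:230,190:290],(333,400))]))
"
```

```text
time_s: 14.95
position: [0.5127, -0.2293, 0.4442]
tcp_rot: [[0.0, -0.309, 0.951], [-0.0, 0.951, 0.309], [-1.0, -0.0, 0.0]]
force: [0.1, 0.1, -0.7]
opening: 0.246
[ 0.51268322 -0.22931875  0.44419464] [ 0.13474726  0.13368749 -0.65880664] [ 0.03624832 -0.11375328  0.05435478]
```

View pics/c12.png

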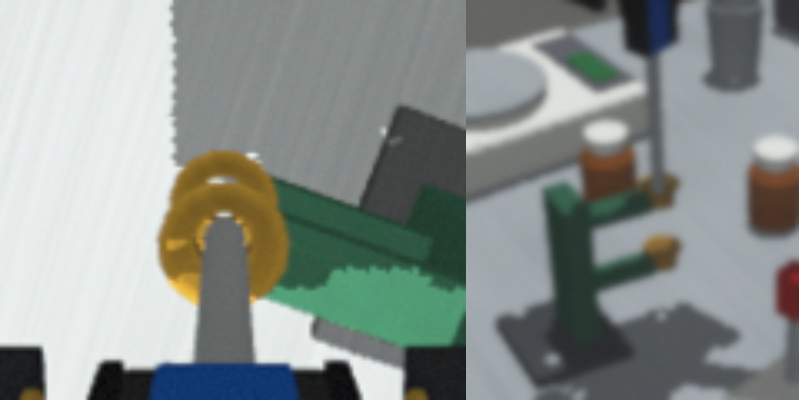

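The tip is inside the upper bore with no contact force (under 1 N). Continuing to the lower bushing.

```bash
python3 -m crank '[{"offset":[0.008,0,0],"spin":0},{"offset":[0.008,0,0],"spin":0},{"offset":[0.008,0,0],"spin":0},{"offset":[0.008,0,0],"spin":0},{"offset":[0.008,0,0],"spin":0},{"offset":[0.008,0,0],"spin":0},{"offset":[0.008,0,0],"spin":0},{"offset":[0,0,0],"spin":0},{"offset":[0,0,0],"spin":0}]' 0; python3 -c "
from h import *
s=bot.read_state();print(s['position'],s['force'],s['moment'])
a=snap('wrist','w13.png');b=snap('scene','s13.png')
cv2.imwrite('pics/c13.png',np.hstack([cv2.resize(a['pixels'][130:250,210:350],(466,400)),cv2.resize(b['pixels'][110:230,190:290],(333,400))]))
"
```

```text
time_s: 15.95
position: [0.5127, -0.2293, 0.3879]
tcp_rot: [[-0.0, -0.309, 0.951], [0.0, 0.951, 0.309], [-1.0, 0.0, -0.0]]
force: [-0.0, 0.2, -1.6]
opening: 0.253
[ 0.5126552  -0.22926897  0.38792152] [-0.00674566  0.21092871 -1.58839442] [-0.01152115 -0.16447872  0.0010899 ]
```

View pics/c13.png

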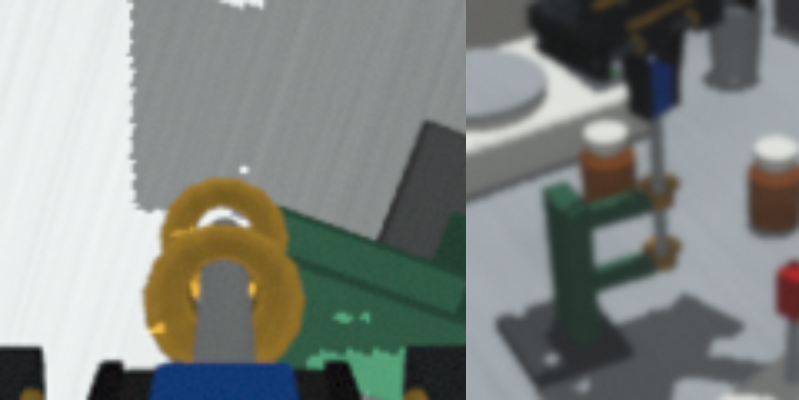

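The rod is centred in the upper bore and its tip is inside the lower bushing. No side force. About 29 mm is left to reach tip z = 0.030.

```bash
python3 -m crank '[{"offset":[0.006,0,0],"spin":0},{"offset":[0.006,0,0],"spin":0},{"offset":[0.006,0,0],"spin":0},{"offset":[0.006,0,0],"spin":0},{"offset":[0.005,0,0],"spin":0},{"offset":[0,0,0],"spin":0},{"offset":[0,0,0],"spin":0},{"offset":[0,0,0],"spin":0},{"offset":[0,0,0],"spin":0},{"offset":[0,0,0],"spin":0}]' 0; python3 -c "
from h import *
s=bot.read_state();print(s['position'],s['force'],s['moment'],s['opening'],abs(s['qvel']).max())
a=snap('wrist','w14.png');b=snap('scene','s14.png');snap('top','t14.png')
cv2.imwrite('pics/c14.png',np.hstack([cv2.resize(a['pixels'][150:270,210:350],(466,400)),cv2.resize(b['pixels'][140:220,205:272],(333,400))]))
"
```

```text
time_s: 17.05
position: [0.5126, -0.2293, 0.3594]
tcp_rot: [[0.0, -0.309, 0.951], [-0.0, 0.951, 0.309], [-1.0, -0.0, 0.0]]
force: [0.1, -0.3, -1.8]
opening: 0.251
[ 0.51264371 -0.22926308  0.35940742] [ 0.08023895 -0.32784729 -1.7973253 ] [-0.01167262 -0.10824636 -0.02784785] 0.25069269058140414 0.11423722718805625
```

View pics/c14.png

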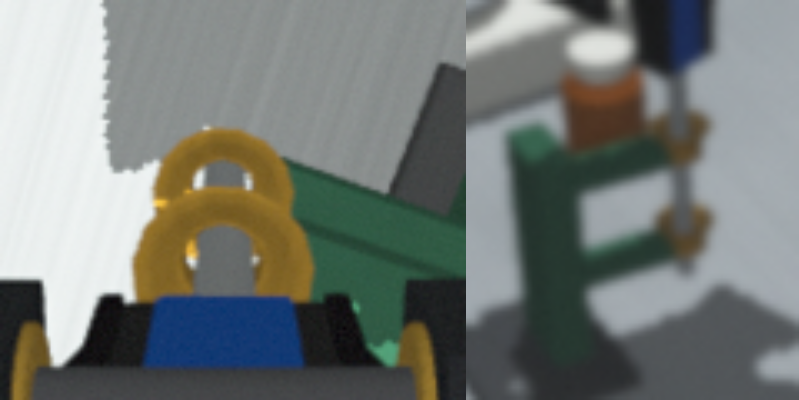

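View pics/s14.png

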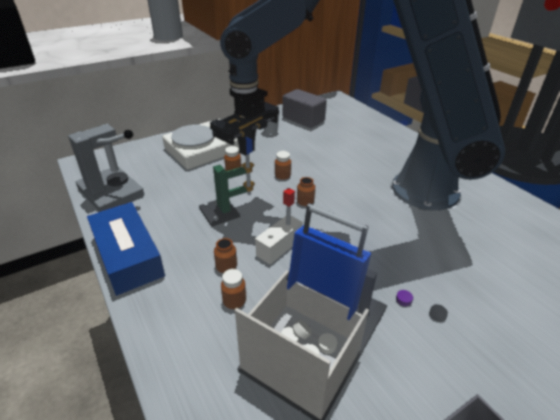

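View pics/t14.png

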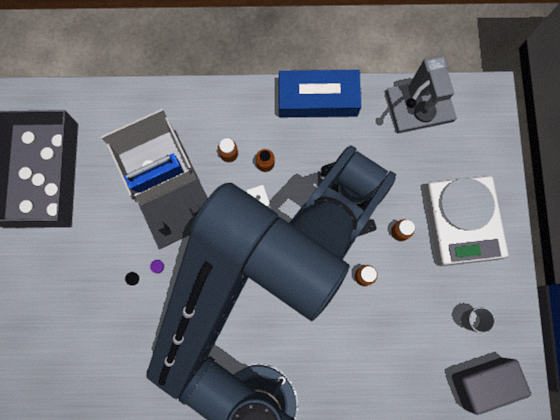

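The rod shows through both bushings in both views. In the scene crop its tip is at (686,272), about 20 px below the underside of the lower bushing (~(686,252)). I'll compare that tip pixel with the expected height.

```bash
python3 -c "
from h import *
b=pickle.load(open('pics/s14.png.pkl','rb'))
for z in(.05,.04,.03,.02,0):
    c=(b['world_to_cam']@[.5127,-.2285,z,1])[:3];K=b['K'];print(z,K[0,2]+K[0,0]*c[0]/-c[2],K[1,2]+K[1,1]*c[1]/c[2])
cv2.imwrite('pics/c15.png',cv2.resize(b['pixels'][170:205,230:265],None,fx=16,fy=16,interpolation=2))
s=bot.read_state();print(s['position']+s['tcp_rot'][:,0]*.329,s['force'])
"
```

```text
0.05 248.67103682544737 188.60530261665764
0.04 248.7997832815237 191.33660198544402
0.03 248.92724742033948 194.04069755824978
0.02 249.05344830481926 196.71799374662402
0 249.30213469174643 201.99376592972234
[ 0.51266818 -0.22930478  0.03027495] [ 0.20135171  0.09970446 -1.17103112]
```

View pics/c15.png

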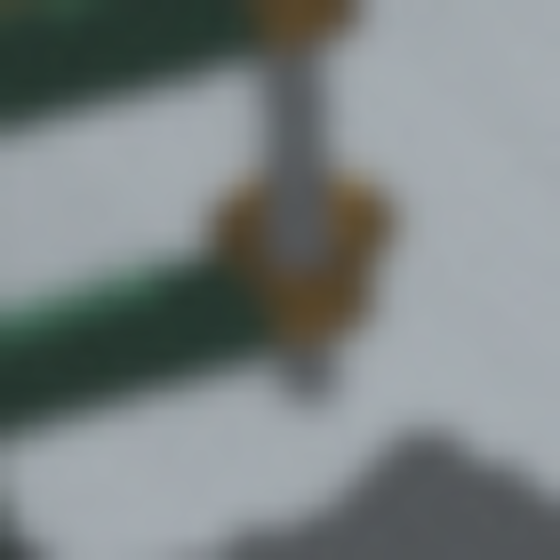

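The tip appears at scene row about 194.5. The model gives 194.0 for z = 0.030, so both agree on roughly 2 cm out and 3 cm above the bench. Handing in.

```bash
python3 -c "
from rig import bot
print(bot.hand_in()); print(bot.read_state()['time_s'])"
```

```text
the job is handed in; nothing more can be done
None
the job is handed in; nothing more can be done
```

I lifted the tray bar to about 80° (1.4 rad) and all four white caps slid into the hopper. I then threaded the blue-knob rod down through both bushings and handed the job in at about 17 s, still holding it.

- **Caps:** the wrist picture taken after the lift shows four caps in the hopper. The tray stayed up after I let go of the bar.
- **Rod:** it is upright and the arm was still. The tip is at about z = 0.030 m by arm position. The scene camera puts it at 0.027–0.030 m, so it sticks out about 2 cm below the lower bushing and clears the bench by about 3 cm. The force reading was under 2 N.
- **Bystanders:** the red-knob rod, the jars and the black and purple caps looked unmoved in the last pictures. One jar and the red-knob rod were hidden by the arm in the final top view, but both show in the scene view.
- **Check that failed:** my automatic outline fit of the bushings was about 5 mm off. I dropped it for the depth reading of the two rims, which matched the picture, and the rod then went in without contact force.

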